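# Close up the ledge organiser

## Task

Close the white organiser on the ledge by pushing with the fingertips: swing its blue lid down until it lies flat, and push both blue drawers fully home, in whichever order suits. Push gently without slamming, do not pull the drawers further out or raise the lid further, grip and lift nothing, and leave the other things on the ledge where they are; finish clear of everything.

Things in the scene. Friction and masses are not known exactly. Their poses are not given: they have to be found in the camera images.
- organiser: white plastic organiser stuck to the ledge by suction cups, it does not move; 140 (x) by 200 (y) by 72 mm high without the lid. Origin: centre of its underside. Its -x side is the front, where two drawers side by side slide out; an open-topped tray (its walls end 72 mm up) lies above them under the lid. It may stand turned by up to 0.3 rad.
- tray_left (a joint): how far the left (+y) drawer is out, m: 0 = fully home against its stop, starts 0.025 to 0.07, pulled-out limit 0.085. It slides along the organiser's x axis (out is -x) with about 1.2 N of friction and stays where it is left. Blue front 94 mm wide, 40 mm high (2 to 42 mm above the ledge), 6 mm thick; when home the front's outer face is 76 mm before the organiser's origin.
- tray_right (a joint): the same for the right (-y) drawer, of the same make.
- knob_left (a point): centre of the outer, flat face of the left drawer's white round knob: 26 mm in diameter, standing 16 mm out of the blue front, axis along the organiser's x, 24 mm above the ledge, 49 mm to +y of the organiser's middle. With the drawer home this point is 92 mm before the organiser's origin (at organiser x = -0.092).
- knob_right (a point): the same for the right drawer, 49 mm to -y of the organiser's middle.
- lid (a joint): angle of the blue lid, rad: 0 = shut, flat on the organiser; grows as its front edge rises; starts 0.7 to 1.2, limit 1.5. A stiff hinge (0.13 N m of friction) holds it wherever it is left; it does not fall.
- lid_hinge (a point): middle of the lid's hinge line, which runs along the organiser's y at the rear (organiser x = +0.07), 72 mm above the ledge. The lid's underside passes through this line.
- lid_edge (a point): middle of the lid's free front edge, on its outer (upper) face. The lid is a plain flat plate 146 mm from hinge to free edge, 200 mm wide, 6 mm thick, without a knob; shut, its top is 78 mm above the ledge.
- vial: closed amber glass vial with black cap, 28 mm in diameter, 62 mm high, standing loose beside the organiser (either side); origin at the centre of its underside. Bystander.
- jar: red plastic jar with white twist cap, 52 mm in diameter, 50 mm high, standing loose on the other side of the organiser; origin at the centre of its underside. Bystander.
- pusher: stainless steel cuticle pusher, 120 mm long, 7 mm thick, lying loose ahead and to the left of the organiser; origin at its middle, underside, x along it. Bystander.
- nail_brush: wooden nail brush, 40 by 90 by 32 mm high, loose, ahead and to the right of the organiser; origin at the centre of its underside. Bystander.
- tumbler: green open plastic tumbler, 68 mm in diameter, 95 mm high, loose, far to the right; origin at the centre of its underside. Bystander.
- soap_saver: orange plastic soap saver with a bar of soap, 90 by 125 by 40 mm high, stuck to the ledge by suction cups far to the left; origin at the centre of its underside. Bystander.

How it is judged:
By the outcome, as a careful person would: the job done as asked, in the order asked, and still so for the second after the job is handed in, with the robot touching nothing.
It also fails if it takes over 59 s, if anything falls off the work surface, if the arm or the gripper's body presses on something with over 40 N, if the wrist force passes 120 N, or if a joint passes its speed limit or range.

## Robot

A 6-joint arm with a two-finger parallel gripper is mounted at the origin on the work surface. World frame = base frame: x ahead of the robot, y to its left, z up, the work surface at z = 0. Lengths are in m, angles in rad, forces in N, time in s.
With the tool pointing down it reaches from about 0.425 to 1.125 m from the base axis. Payload 14.9 kg.
Tool frame: the origin (TCP) lies on the centre line of the jaws, within the pads' length; the fingertips stand 17 mm ahead of it and the grasp point (between the pads) lies 2 mm behind it; z points along the fingers, y is the line along which they close (so a half turn about z gives the same grasp; the last joint's range is limited). The gripper opens to 91 mm and grips with 3 to 60 N. Pads are 32 mm wide; open, the fingers measure 118 mm over their backs; the gripper's body (76 mm by 178 mm) begins 60 mm behind the grasp point.
Start: joints at [1.207, 0.379, 1.734, -0, 1.028, -0.033], TCP at [0.227, 0.662, 0.231] pointing down, gripper open.
Joint ranges: [-2.77, 2.77], [-0.74, 2.19], [0, 2.66], [-1.06, 4.2], [0.31, 2.87], [-3.08, 3.08]. Speed limits (rad/s): [1.89, 1.89, 2.39, 3.14, 3.14, 3.14].

## Interface

Orientations are given as a unit quaternion [w, x, y, z].
In Python, from rig import * gives the robot as it stands.
- The arm moves only by the tool apply_moves, never from a script. Its argument "rows" is a list of rows, each a list of 4 numbers: the shift along the world's x, y, z in units of 30 mm (1.0 is 30 mm), then the turn about the world's z in units of 5 degrees (1.0 is 5 degrees). A call has exactly 8 rows; each row is the pose to reach, as a shift and turn from the pose commanded when the call began; what a row does not reach only later rows make up. A row lasts 1/10 s, in which the tool goes at most 50 mm and 8.59 degrees, less where a joint would pass 70% of its speed; a pose out of reach is approached as far as the arm can. A call with a gripper value outside its range is refused whole. "fingers" is the finger opening in mm, from 0 to 91.2, set as the call begins (left out, the last holds). The fingers move at their own pace and stop on an object; the grip force is fixed at half the most. Time passes only in rows, so rows that repeat a pose let the fingers close, or fill a call up. It gives the time, the measured TCP pose, the force, the opening and the grip force at its end, in the units of the state.
- state(): the state, without advancing time (a new reading comes with each control period).
- camera(name): name is "scene" or "side" or "wrist"; returns a dict with "img" (420x560x3 uint8, blue, green, red), "fx", "fy", "cx", "cy" (pixels), "R" (3x3) and "t" (3): a world point X has camera coordinates R X + t. Camera axes: x right, y down, z forward; pixel columns grow to the right and rows downward; lengths in m; the calibration is good to about 2 mm. The wrist camera is an equidistant fisheye: a pixel r from the principal point sees the ray r / f radians off the axis. A picture is of the moment at which its call begins. There is no depth.
- sign_off(): hands the job in; it is judged then, once.
Trained networks look in the newest picture that a camera, given by its name, has taken for a name from the list of things; names that differ only in an ending like _2 or _b are one class to them, and where a whole thing is asked for, a point or a joint stands for the part that bears it (a point fixed in the world has none). Each returns a list of dicts, best first, with "conf" (0 to 1); they miss things now and then, are a little off and sometimes report something else, mostly with a low value. They report only what shows in the picture. A call takes as long as a camera call.
- recognise(camera, target): "rect" ([left, top, right, bottom] in pixels, round what is visible of it).
- mark_of(camera, target): "position" ([column, row] in pixels: a listed point, or the origin of a listed thing).
The state is a dict: "clock": time; "q": joint angles; "joint_vel": joint speeds; "joint_efforts": joint torques, N m; "tool_pos": TCP position; "tool_rot": TCP orientation; "contact_force": force on the tool from outside, world axes, zero at the start; "moment": the same for the moment, N m; "width": opening from 0.0 (shut) to 1.0 (fully open); "finger_force": force on a finger pad.
Only numpy, scipy, OpenCV 4.12 (cv2) and the standard library are available. Lean on these libraries where they do the work, as an engineer would, in place of code of your own. Each camera call takes 0.05 s, during which the arm holds its last target. There are 200 camera calls.

## Working session

There is one attempt and no reset: what is moved stays moved. The work goes in short steps, Python scripts to look and compute and a tool call to move; the robot and the scene stay as the last step left them, time stands still between calls to the robot, and variables do not carry over. Pictures are saved under pics/ and viewed, at most 10 in all, crops included, and the job is handed in when it is done.

Besides the shell and the picture viewer there is one more tool, called after "Request:" as name([rows], argument=value, ...), one row to a line, values as JSON. apply_moves: Moves the arm, as the interface text tells. Its arguments: {"type":"object","properties":{"rows":{"type":"array","items":{"type":"array","items":{"type":"number"}}},"fingers":{"type":"number"}},"required":["rows"]}

```bash
mkdir -p pics
python3 - <<'E'
from rig import *
import cv2,numpy as np
s=state();print(s['clock'],s['tool_pos'],s['tool_rot'],s['contact_force'])
for c in ['scene','side']:
    d=camera(c);cv2.imwrite(f'pics/{c}0.png',d['img'])
    print(c,d['fx'],d['cx'],d['cy'],np.round(d['R'],3).tolist(),np.round(d['t'],3).tolist())
    for n in ['knob_left','knob_right','lid_hinge','lid_edge','organiser','vial','jar','pusher','nail_brush']:
        r=mark_of(c,n); print(n,[(np.round(k['position'],1).tolist(),round(k['conf'],2)) for k in r[:2]])
print(state()['clock'])
E
```

```text
0.0 [0.22719214 0.66170026 0.23028149] [-1.14486121e-04  1.64599588e-01  9.86360317e-01 -5.37078434e-04] [-0.28756402 -0.21983722  0.08592472]
scene 518.2869682804347 282.5057779916595 212.0491172910805 [[0.886, 0.463, -0.002], [0.379, -0.727, -0.572], [-0.267, 0.506, -0.82]] [-0.531, -0.172, 1.794]
knob_left [([274.4, 195.6], 0.6)]
knob_right [([263.2, 218.8], 0.59)]
lid_hinge [([332.1, 219.4], 0.72)]
lid_edge [([300.2, 182.3], 0.88)]
organiser [([308.0, 225.9], 0.73)]
vial [([283.2, 271.9], 0.5)]
jar []
pusher [([298.6, 167.1], 0.4)]
nail_brush [([241.1, 265.7], 0.78), ([297.7, 186.6], 0.3)]
side 460.64968326398264 274.94177109158596 203.26617012959662 [[0.834, -0.551, -0.007], [-0.403, -0.601, -0.69], [0.376, 0.579, -0.724]] [-0.491, 0.29, 1.086]
knob_left [([239.7, 205.3], 0.85)]
knob_right [([256.9, 225.3], 0.96)]
lid_hinge [([305.8, 173.1], 0.89)]
lid_edge [([275.8, 159.6], 0.74), ([212.0, 178.8], 0.49)]
organiser [([283.6, 198.3], 0.62)]
vial [([329.1, 238.3], 0.7)]
jar [([242.4, 175.5], 0.77)]
pusher [([211.3, 182.3], 0.6)]
nail_brush [([297.3, 265.2], 0.62)]
1.0
```

```bash
cat > h.py <<'E'
import numpy as np
def ray(d,p):
    v=np.array([(p[0]-d['cx'])/d['fx'],(p[1]-d['cy'])/d['fy'],1.]); R=np.array(d['R']);t=np.array(d['t'])
    return -R.T@t, R.T@v
def onz(d,p,z):
    o,v=ray(d,p); return o+v*(z-o[2])/v[2]
def tri(d1,p1,d2,p2):
    o1,v1=ray(d1,p1);o2,v2=ray(d2,p2)
    k=np.linalg.lstsq(np.c_[v1,-v2],o2-o1,rcond=None)[0]
    a,b=o1+k[0]*v1,o2+k[1]*v2
    return (a+b)/2,np.linalg.norm(a-b)
E
python3 - <<'E'
from rig import *
from h import *
a=camera('scene');b=camera('side')
P={'knob_left':([274.4,195.6],[239.7,205.3],.024),'knob_right':([263.2,218.8],[256.9,225.3],.024),'hinge':([332.1,219.4],[305.8,173.1],.072),'edge':([300.2,182.3],[275.8,159.6],.15),'org':([308,225.9],[283.6,198.3],0),'vial':([283.2,271.9],[329.1,238.3],0),'jar':(None,[242.4,175.5],0),'pusher':([298.6,167.1],[211.3,182.3],0),'brush':([241.1,265.7],[297.3,265.2],0)}
for n,(p,q,z) in P.items():
    print(n,*( [np.round(tri(a,p,b,q)[0],3),round(tri(a,p,b,q)[1],4),np.round(onz(a,p,z),3)] if p else []),np.round(onz(b,q,z),3))
import cv2
i=cv2.resize(b['img'][110:310,150:390],(720,600));cv2.imwrite('pics/b.png',i)
i=cv2.resize(a['img'][120:320,190:430],(720,600));cv2.imwrite('pics/a.png',i)
E
```

```text
knob_left [0.525 0.086 0.031] 0.0001 [0.523 0.09  0.024] [0.528 0.092 0.024]
knob_right [0.531 0.    0.018] 0.0061 [ 0.534 -0.006  0.024] [ 0.529 -0.     0.024]
hinge [0.737 0.062 0.067] 0.0034 [0.738 0.06  0.072] [0.733 0.055 0.072]
edge [0.626 0.058 0.18 ] 0.0131 [0.614 0.088 0.15 ] [0.644 0.078 0.15 ]
org [ 0.662  0.058 -0.002] 0.0126 [0.665 0.049 0.   ] [0.661 0.064 0.   ]
vial [ 0.674 -0.138  0.01 ] 0.0006 [ 0.671 -0.133  0.   ] [ 0.679 -0.132  0.   ]
jar [0.61  0.218 0.   ]
pusher [ 0.523  0.267 -0.021] 0.0015 [ 0.53   0.252 -0.   ] [0.515 0.245 0.   ]
brush [ 0.55  -0.17   0.009] 0.0126 [ 0.549 -0.173  0.   ] [ 0.554 -0.158  0.   ]
```

View pics/b.png

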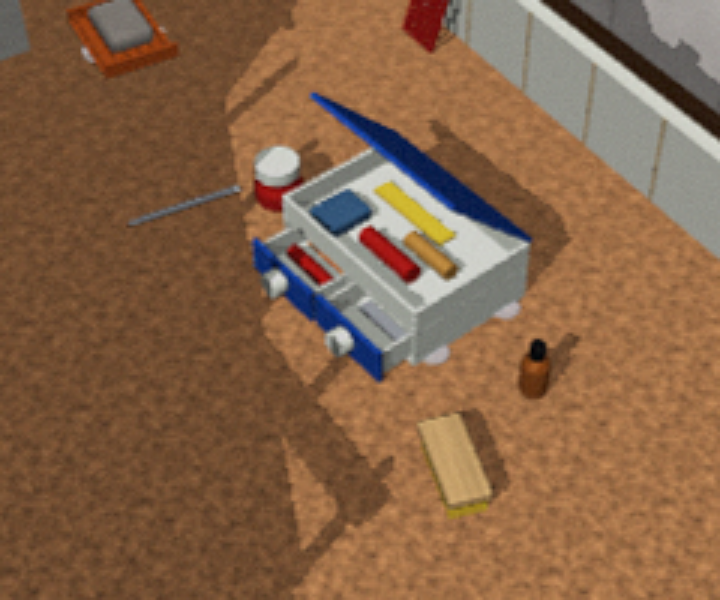

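View pics/a.png

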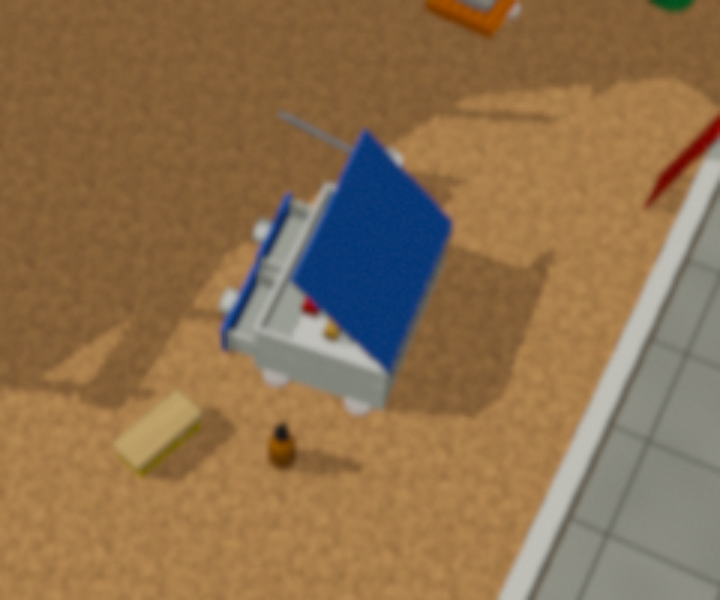

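```bash
cat > fit.py <<'E'
from rig import *
from h import *
from scipy.optimize import least_squares
a=camera('scene');b=camera('side')
A=lambda u,v:(a,u/3+190,v/3+120); B=lambda u,v:(b,u/3+150,v/3+110)
O=lambda x,y,z:(lambda p:(x,y,z))
def L(r,y,n): return lambda p:(.07-r*np.cos(p[5])+n*np.sin(p[5])*-1*-1*0-n*np.sin(p[5])*0+(-n*np.sin(p[5]))*-1*-1, y, .072+r*np.sin(p[5])+n*np.cos(p[5]))
def L(r,y,n):
    # underside dir from hinge (-cos,sin); outward normal (sin,cos)
    return lambda p:(.07-r*np.cos(p[5])+n*np.sin(p[5]),y,.072+r*np.sin(p[5])+n*np.cos(p[5]))
D=lambda x,y,z,i:(lambda p:(x-p[3+i],y,z))
raw=lambda c,u,v:(c,u,v)
obs=[(raw(a,274.4,195.6),D(-.092,.049,.024,0)),(raw(b,239.7,205.3),D(-.092,.049,.024,0)),
(raw(a,263.2,218.8),D(-.092,-.049,.024,1)),(raw(b,256.9,225.3),D(-.092,-.049,.024,1)),
(raw(a,332.1,219.4),O(.07,0,.072)),(raw(b,305.8,173.1),O(.07,0,.072)),
(raw(a,300.2,182.3),L(.146,0,.006)),(raw(b,275.8,159.6),L(.146,0,.006)),
(A(452,225),L(0,.1,.006)),(A(388,370),L(0,-.1,.006)),(A(366,131),L(.146,.1,.006)),(A(295,278),L(.146,-.1,.006)),
(B(530,240),L(0,-.1,0)),(B(312,95),L(.146,.1,.003)),(B(415,307),O(-.07,-.1,.072)),(B(285,197),O(-.07,.1,.072)),(A(258,330),O(-.07,-.1,.072)),
(B(256,240),D(-.076,.096,.042,0)),(B(383,348),D(-.076,-.096,.042,1)),(A(290,195),D(-.076,.096,.042,0))]
def res(p):
    c,s=np.cos(p[2]),np.sin(p[2]);r=[]
    for (d,u,v),f in obs:
        x,y,z=f(p);X=np.array([p[0]+c*x-s*y,p[1]+s*x+c*y,z]);q=np.array(d['R'])@X+d['t']
        r+=[d['fx']*q[0]/q[2]+d['cx']-u,d['fy']*q[1]/q[2]+d['cy']-v]
    return np.array(r)
f=least_squares(res,[.665,.055,0,.05,.05,.9],loss='soft_l1')
print(np.round(f.x,3));print(np.round(res(f.x).reshape(-1,2),1).tolist())
E
python3 fit.py
```

```text
[0.661 0.055 0.092 0.037 0.038 0.764]
[[1.8, 0.3], [0.1, -0.1], [0.7, 0.2], [3.4, 0.2], [-1.8, -1.1], [-1.8, -1.0], [-0.1, 4.8], [1.1, -0.5], [1.6, -1.5], [1.1, 0.8], [0.1, -1.0], [-1.1, 0.6], [0.9, 0.8], [-0.3, 0.0], [0.9, 1.8], [0.0, -1.0], [-1.0, -0.7], [-0.9, -0.7], [-2.1, 2.5], [-0.5, -1.7]]
```

Request:
apply_moves([
  [0.4,-0.6,0,0.2],
  [1.2,-1.7,0,0.5],
  [2.1,-3,0,0.8],
  [3,-4.3,0,1.1],
  [3.9,-5.6,0,1.4],
  [4.8,-6.9,0,1.7],
  [5.7,-8.1,0,2.1],
  [6.5,-9.3,0,2.4],
], fingers=0)

```text
clock: 2.0
tool_pos: [0.4234, 0.3815, 0.2312]
tool_rot: [0.0, 0.06, 0.998, 0.0]
contact_force: [0.6, 0.4, -0.3]
width: 0.329
finger_force: 0.0
```

Request:
apply_moves([
  [0.9,-1.3,0,0.3],
  [1.8,-2.6,0,0.6],
  [2.7,-3.9,0,0.9],
  [3.6,-5.2,0,1.2],
  [4.5,-6.5,0,1.5],
  [5.4,-7.8,0,1.8],
  [6.3,-9.1,0,2.1],
  [7,-10.1,0,2.4],
])

```text
clock: 2.8
tool_pos: [0.6336, 0.0777, 0.2311]
tool_rot: [0.0, -0.044, 0.999, -0.0]
contact_force: [-0.2, 0.3, 0.2]
width: 0.005
finger_force: 0.0
```

Request:
apply_moves([
  [0.3,-0.4,0,0],
  [0.5,-0.7,0,0],
  [0.7,-0.8,0,0.1],
  [0.7,-0.87,-0.3,0.1],
  [0.7,-0.87,-0.6,0.1],
  [0.7,-0.87,-0.8,0.1],
  [0.7,-0.87,-0.8,0.1],
  [0.7,-0.87,-0.8,0.1],
])

```text
clock: 3.6
tool_pos: [0.6531, 0.0543, 0.2067]
tool_rot: [-0.0, -0.049, 0.999, 0.0]
contact_force: [0.7, -0.7, 0.1]
width: 0.007
finger_force: 0.0
```

Request:
apply_moves([
  [0,0,-0.15,0],
  [0,0,-0.3,0],
  [0,0,-0.45,0],
  [0,0,-0.6,0],
  [0,0,-0.75,0],
  [0,0,-0.9,0],
  [0,0,-1.05,0],
  [0,0,-1.2,0],
])

```text
clock: 4.4
tool_pos: [0.6534, 0.0539, 0.1706]
tool_rot: [0.0, -0.048, 0.999, -0.0]
contact_force: [0.4, 1.0, -0.1]
width: 0.007
finger_force: 0.3
```

Request:
apply_moves([
  [0,0,-0.15,0],
  [0,0,-0.3,0],
  [0,0,-0.45,0],
  [0,0,-0.6,0],
  [0,0,-0.75,0],
  [0,0,-0.9,0],
  [0,0,-1.05,0],
  [0,0,-1.2,0],
])

```text
clock: 5.2
tool_pos: [0.6533, 0.0539, 0.1345]
tool_rot: [-0.0, -0.048, 0.999, -0.0]
contact_force: [-0.6, -0.2, 1.9]
width: 0.006
finger_force: 0.3
```

Request:
apply_moves([
  [0,0,-0.15,0],
  [0,0,-0.3,0],
  [0,0,-0.45,0],
  [0,0,-0.6,0],
  [0,0,-0.73,0],
  [0,0,-0.85,0],
  [0,0,-0.97,0],
  [0,0,-1.07,0],
])

```text
clock: 6.0
tool_pos: [0.6533, 0.054, 0.1025]
tool_rot: [-0.0, -0.048, 0.999, -0.0]
contact_force: [-0.4, 0.2, 1.1]
width: 0.004
finger_force: 0.3
```

Request:
apply_moves([
  [0,0,-0.03,0],
  [0,0,-0.07,0],
  [0,0,-0.1,0],
  [0,0,-0.13,0],
  [0,0,-0.17,0],
  [0,0,-0.2,0],
  [0,0,-0.23,0],
  [0,0,-0.23,0],
])

```text
clock: 6.8
tool_pos: [0.6534, 0.0539, 0.0958]
tool_rot: [-0.0, -0.048, 0.999, 0.0]
contact_force: [-0.3, -0.3, 0.2]
width: 0.008
finger_force: 0.0
```

Request:
apply_moves([
  [0,0,-0.02,0],
  [0,0,-0.04,0],
  [0,0,-0.06,0],
  [0,0,-0.08,0],
  [0,0,-0.1,0],
  [0,0,-0.1,0],
  [0,0,-0.1,0],
  [0,0,-0.1,0],
])

```text
clock: 7.6
tool_pos: [0.6535, 0.054, 0.0949]
tool_rot: [-0.0, -0.048, 0.999, -0.0]
contact_force: [-13.3, -1.6, 30.4]
width: -0.001
finger_force: 15.2
```

Request:
apply_moves([
  [0,0,0.3,0],
  [0,0,0.9,0],
  [-0.3,0,1.5,0],
  [-1.5,-0.1,1.8,0],
  [-2.8,-0.2,1.8,0],
  [-4.1,-0.4,1.8,0],
  [-5.2,-0.5,1.8,0],
  [-5.7,-0.5,1.8,0],
], fingers=0)

```text
clock: 8.4
tool_pos: [0.4801, 0.0388, 0.1474]
tool_rot: [-0.0, -0.048, 0.999, 0.0]
contact_force: [0.5, 0.9, -0.2]
width: 0.013
finger_force: 0.0
```

Run:
```python
from rig import *
from h import *
import cv2
a=camera('side');c=camera('scene');w=camera('wrist')
for n in ['knob_left','knob_right','lid_edge']:
    for k,d in (('side',a),('scene',c)):
        r=mark_of(k,n)
        z=.078 if n=='lid_edge' else .024
        if r: print(n,k,r[0]['position'],round(r[0]['conf'],2),np.round(onz(d,r[0]['position'],z),3))
i=np.hstack([cv2.resize(a['img'][110:310,150:390],(400,333)),cv2.resize(w['img'],(400,333))]);cv2.imwrite('pics/c.png',i)
```

```text
knob_left side [237.6, 207.4] 0.77 [0.519 0.088 0.024]
knob_left scene [273.9, 192.3] 0.81 [0.515 0.101 0.024]
knob_right side [256.8, 222.5] 0.68 [0.534 0.009 0.024]
knob_right scene [263.8, 219.8] 0.6 [ 0.538 -0.009  0.024]
lid_edge side [262.6, 194.6] 0.83 [0.578 0.046 0.078]
lid_edge scene [282.9, 200.5] 0.68 [0.575 0.05  0.078]
```

View pics/c.png

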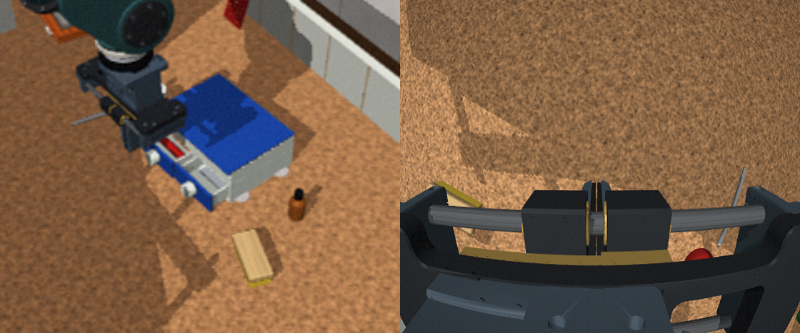

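Request:
apply_moves([
  [0,0,0,0],
  [0,0,-0.2,0],
  [0,0,-0.5,0],
  [0,0,-0.8,0],
  [0,0,-1.1,0],
  [0,0,-1.4,0],
  [0,0,-1.7,0],
  [0,0,-2,0],
], fingers=91)

```text
clock: 9.65
tool_pos: [0.4823, 0.039, 0.0861]
tool_rot: [-0.0, -0.048, 0.999, 0.0]
contact_force: [-0.2, -0.0, 0.5]
width: 0.674
finger_force: 0.0
```

Request:
apply_moves([
  [0,0,-0.2,0],
  [0,0,-0.5,0],
  [0,0,-0.8,0],
  [0,0,-1.1,0],
  [0,0,-1.4,0],
  [0,0,-1.6,0],
  [0,0,-1.75,0],
  [0,0,-1.75,0],
])

```text
clock: 10.45
tool_pos: [0.4821, 0.039, 0.0339]
tool_rot: [-0.0, -0.048, 0.999, 0.0]
contact_force: [-0.3, 0.9, -0.4]
width: 0.995
finger_force: 0.0
```

Run:
```python
from rig import *
import cv2
a=camera('side')
cv2.imwrite('pics/d.png',cv2.resize(a['img'][140:290,170:350],(720,600)))
```

```text
(no output)
```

View pics/d.png

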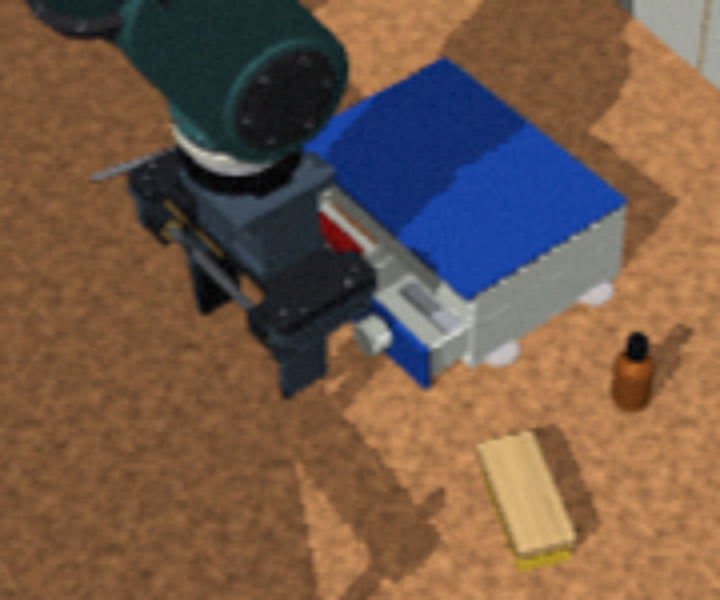

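Request:
apply_moves([
  [0.2,0.02,0,0],
  [0.4,0.04,0,0],
  [0.6,0.05,0,0],
  [0.75,0.07,0,0],
  [0.9,0.08,0,0],
  [1.05,0.1,0,0],
  [1.2,0.11,0,0],
  [1.35,0.12,0,0],
])

```text
clock: 11.3
tool_pos: [0.5227, 0.0426, 0.0343]
tool_rot: [-0.0, -0.048, 0.999, 0.0]
contact_force: [-1.7, 1.3, 0.5]
width: 1.002
finger_force: 1.2
```

Request:
apply_moves([
  [0.12,0.01,0,0],
  [0.24,0.02,0,0],
  [0.36,0.03,0,0],
  [0.48,0.05,0,0],
  [0.56,0.05,0,0],
  [0.64,0.06,0,0],
  [0.7,0.06,0,0],
  [0.75,0.07,0,0],
])

```text
clock: 12.1
tool_pos: [0.5455, 0.0446, 0.0344]
tool_rot: [-0.0, -0.048, 0.999, -0.0]
contact_force: [-2.4, -1.9, 0.8]
width: 0.995
finger_force: 1.2
```

Both drawers are moving (about 2.4 N). Pressing on in small steps until the stop.

Request:
apply_moves([
  [0.04,0,0,0],
  [0.08,0.01,0,0],
  [0.12,0.01,0,0],
  [0.16,0.01,0,0],
  [0.2,0.02,0,0],
  [0.24,0.02,0,0],
  [0.28,0.03,0,0],
  [0.28,0.03,0,0],
])

```text
clock: 12.9
tool_pos: [0.5501, 0.0453, 0.0336]
tool_rot: [-0.004, -0.048, 0.999, -0.0]
contact_force: [-22.8, -4.3, 15.3]
width: 0.994
finger_force: 11.1
```

Run:
```python
from rig import *
import numpy as np
s=state();print(np.round(s['contact_force'],1),np.round(s['moment'],2),np.round(s['tool_pos'],4))
```

```text
[-22.8  -4.3  15.3] [-0.75  3.61 -0.26] [0.5501 0.0453 0.0336]
```

Request:
apply_moves([
  [-0.2,-0.02,0,0],
  [-0.5,-0.05,0,0],
  [-0.9,-0.08,0,0],
  [-1.3,-0.12,0,0],
  [-1.8,-0.16,0,0],
  [-2.2,-0.2,0,0],
  [-2.4,-0.22,0,0],
  [-2.4,-0.22,0,0],
])

```text
clock: 13.7
tool_pos: [0.4809, 0.0389, 0.0345]
tool_rot: [-0.0, -0.048, 0.999, 0.0]
contact_force: [-0.3, 0.6, -0.5]
width: 1.0
finger_force: 0.0
```

Run:
```python
from rig import *
from h import *
import cv2
a=camera('side');b=camera('scene')
for n in ['knob_left','knob_right']:
    for k,d in (('side',a),('scene',b)):
        r=mark_of(k,n)
        if r: print(n,k,round(r[0]['conf'],2),np.round(onz(d,r[0]['position'],.024),3))
i=np.hstack([cv2.resize(a['img'][140:260,190:350],(400,300),interpolation=2),cv2.resize(b['img'][150:270,220:380],(400,300),interpolation=2)]);cv2.imwrite('pics/e.png',i)
```

```text
knob_left side 0.58 [0.562 0.091 0.024]
knob_right side 0.68 [ 0.566 -0.002  0.024]
```

View pics/e.png

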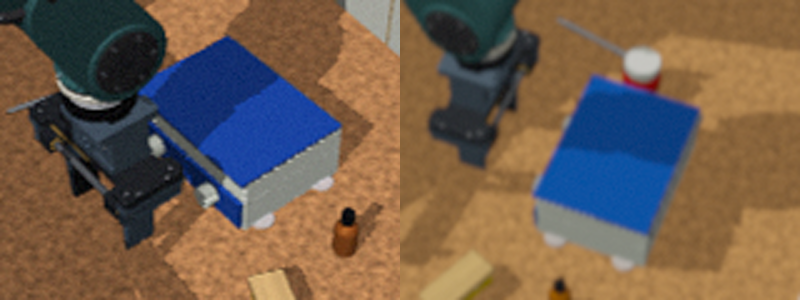

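The picture shows the lid flat and both fronts flush: knobs at about (155,145) and (208,192) in the left crop. The force at the stop was shared by both fingers. I'll retreat upward and hand in.

Request:
apply_moves([
  [0,0,0.4,0],
  [0,0,1,0],
  [0,0,1.8,0],
  [0,0,2.8,0],
  [0,0,3.8,0],
  [0,0,4.6,0],
  [0,0,5,0],
  [0,0,5,0],
])

```text
clock: 14.8
tool_pos: [0.4826, 0.039, 0.1861]
tool_rot: [0.002, -0.048, 0.999, -0.0]
contact_force: [0.2, -0.4, -1.1]
width: 0.998
finger_force: 0.0
```

```bash
python3 -c "
from rig import *
print(state()['tool_pos'],sign_off())"
```

```text
the job is handed in; nothing more can be done
[0.48261511 0.03899446 0.1861073 ] None
```

The lid is down flat and both drawers were pushed against their stops; the arm touched nothing else that I could see, finished clear above, and the job was handed in at about 15 s with no verdict returned.

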